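# Lower the press bed plate by working out its wedge, and put the wedge away

## Robot

A 7-joint arm with a two-finger parallel gripper is mounted at the origin on the work surface. World frame = base frame: x ahead of the robot, y to its left, z up, the work surface at z = 0. Lengths are in m, angles in rad, forces in N, time in s.
With the tool pointing down it reaches from about 0.425 to 0.95 m from the base axis. Payload 4.7 kg.
Tool frame: the origin (TCP) lies between the finger pads; the fingertips stand 25 mm ahead of it and the grasp point (between the pads) lies 6 mm ahead of it; x points along the fingers, z is the direction in which the jaws open and shut, and the axes are right-handed (so a half turn about x gives the same grasp; the last joint's range is limited). The gripper opens to 85 mm and grips with 20 to 120 N. Pads are 22 mm wide; open, the fingers measure 114 mm over their backs; the gripper's body (76 mm by 85 mm) begins 54 mm behind the grasp point. The pads swing forward as they close: fully open they stand 13 mm farther back than shut.
Start: joints at [1.279, 0.469, -0.049, 1.532, 0.024, 1.141, -0.082], TCP at [0.175, -0.652, 0.218] pointing down, gripper open.
Joint ranges: [-2.59, 2.59], [-0.33, 1.99], [-1.39, 1.29], [0.1, 2.45], [-1.04, 4.18], [0.21, 1.99], [-2.66, 2.66]. Speed limits (rad/s): [2.57, 2.57, 3.14, 3.14, 3.14, 3.14, 3.14].

## Interface

Orientations are given as a 3x3 rotation matrix whose columns are the frame's x, y, z axes.
In Python, from rig import * gives the robot as it stands. Calls block until the motion is done:
- movep(position, orientation): joint-space move of the TCP to a pose.
- move_l(position, attitude=None, feed=0.15, until_force=None): straight line of the TCP; attitude=None keeps the orientation; feed is the mean speed in m/s. With until_force (N) it stops when the force on the tool has changed by that much, and returns True; else False.
- move_joints(angles): joint-space move.
- command_gripper(opening, newtons=None): finger opening in m; newtons is the grip in N (None keeps the last); returns when the fingers have stopped.
- sleep(seconds).
- inverse_kinematics(position, orientation): joint angles nearest the present ones, or None.
- sense(): the state.
- camera(name): name is "side" or "top"; returns (picture, depth): 420x560x3 uint8, red, green, blue; 420x560 float32, m along the optical axis (not along the pixel's ray), 0 where there is no reading.
- camera_params(name): a dict with "K" (3x3 intrinsics, pixels), "position" and "rotation" of the camera in the world. Camera axes: x right, y down, z forward; pixel columns grow to the right and rows downward; lengths in m; the calibration is good to about 2 mm. A picture is of the moment at which its call begins. camera_params takes no time and is no camera call.
A pose or a line that the arm cannot do raises Unreachable and nothing moves.
- finish_job(): hands the job in, once; it reports no verdict.
The state is a dict: "time_s": time; "joint_pos": joint angles; "qd": joint speeds; "joint_efforts": joint torques, N m; "position": TCP position; "tcp_rot": TCP orientation; "wrist_force": force on the tool from outside, world axes, zero at the start; "ft_torque": the same for the moment, N m; "finger_gap": finger opening in m.
Only numpy, scipy, OpenCV 4.12 (cv2) and the standard library are available. Lean on these libraries where they do the work, as an engineer would, in place of code of your own. Each camera call takes 0.05 s, during which the arm holds its last target. There are 200 camera calls.

## Task

The foil press's heavy hinged bed plate is propped up on a wooden wedge. Work the wedge backward out from under the plate's front edge in small tugs of 5 to 15 mm, pausing for about half a second after each, so that the plate comes gently down onto its rest pads and is never pried up or dropped. When the wedge is right out from under the plate, lay it flat on the bench and let go, then take it again round its middle and put it away flat in its wooden holder, without disturbing the foil spools or the brass die.

Things in the scene. Friction and masses are not known exactly. Their poses are not given: they have to be found in the camera images.
- plate (a joint): hinge of the bed plate, rad: 0 = down, level, resting on its pads; about 0.07 to 0.08 at the start, propped on the wedge. Aluminium plate with a green gridded mat and three black knobs: 240 mm from hinge to front edge, 300 mm along that edge, 12 mm thick, about 2 kg (varies). It rests on the wedge by its weight only; dragging the wedge takes some 6 to 18 N.
- plate_edge (a point): middle of the plate's front edge, on its underside: 8 mm above the bench when the plate is down, 8 mm + 240 mm x sin(hinge angle) when up. The plate's black knobs stand 20 mm above its top, 140 mm or more behind this edge.
- bed: the fixed bed that carries the plate's hinge. Origin on the bench under the middle of the plate's front edge; x points level from the front edge to the hinge (240 mm away), y along the front edge, z up. The wedge comes out roughly towards the bed's -x. Two low rails (6 mm high, 24 mm wide) lie under the plate, 135 mm either side of the middle.
- wedge_center (a point): plain wooden wedge 160 mm long, 40 mm wide (upright flanks), 36 mm thick at the tail, tapering to 6 mm at the tip, about 0.12 kg; lies flat, tip under the plate, 50 to 60 mm of its tail in front of the edge, turned up to 0.15 rad from the bed's x. Point: mid-length, mid-width, 10.5 mm above its underside. x from tail to tip, y across, z up. Drawn back 75 to 100 mm it is free of the load.
- wedge_tail (a point): where the wedge can be taken at the start: on its middle line 20 mm from the tail end, 16 mm above its underside; grip across the 40 mm width. Axes as wedge_center.
- wedge_tip (a point): the tip of the wedge: middle of its thin end face, 3 mm above the underside; axes as wedge_center. The wedge is right out when its tip lies in front of the plate's front edge.
- holder_floor (a point): fixed dark wooden holder: pocket 176 x 56 mm, floor 6 mm above the bench. Point: middle of the pocket floor; x along it, y across, z up. Walls 8 mm thick stand 34 mm above the floor across both ends and along 42 mm of the long sides from each corner (outside 192 x 72 mm); the middle 92 mm of the long sides is open for fingers. The wedge lies in it underside down, either way round.
- spool_a: bystander: upright copper-coloured foil spool, 44 mm across, 56 mm high; origin at the centre of its underside
- spool_b: bystander: upright silvery foil spool, same size; origin at the centre of its underside
- die: bystander: brass stamping die block 70 x 30 x 26 mm lying flat; origin at the centre of its underside, x along its length
Mind the look-alikes: they are no part of the job. Of the things shaped like the part that bears wedge_center, the wooden one is meant.

How it is judged:
On the way, in this order (a step that is already met when the one before it is completed fails the run):
1. the plate is part-way down on the wedge (hinge between 0.040 and 0.065 rad) and standing still: a pause after a small tug (value of joint plate between 0.04 and 0.065 rad and velocity of joint plate between -0.003 and 0.003 rad/s), for 0.25 s.
2. the plate is nearly down (hinge between 0.010 and 0.036 rad) and standing still again (value of joint plate between 0.01 and 0.036 rad and velocity of joint plate between -0.003 and 0.003 rad/s), for 0.25 s.
3. the plate is down on its pads and the wedge lies flat on the bench, clear of the plate's front edge and let go (value of joint plate below 0.006 rad and x of wedge_tip in the frame of bed below 0 m and height (world z) of wedge_center below 0.0135 m and angle between wedge_center's own z axis and vertical below 0.05 rad and contact force between the fingers and anything else below 0.2 N), for 0.2 s.
At the end, for the whole second after the job is handed in: The plate is down (hinge under 0.006 rad) and the wedge lies flat on the holder's floor: its centre within 12 mm of the pocket's middle along and across and at its proper height within 4 mm, tilted less than 0.06 rad, its length along the pocket within 0.2 rad (either way round), underside down (value of joint plate below 0.006 rad and x of wedge_center in the frame of holder_floor between -0.012 and 0.012 m and y of wedge_center in the frame of holder_floor between -0.012 and 0.012 m and z of wedge_center in the frame of holder_floor between 0.0065 and 0.0145 m and angle between wedge_center's own z axis and vertical below 0.06 rad and angle between the x axis of wedge_center and the x axis of holder_floor, either way round below 0.2 rad); the robot touches nothing.
It fails at once if the plate is dropped or yanked down (its hinge turns down faster than 0.25 rad/s) (velocity of joint plate below -0.25 rad/s).
It fails at once if the plate is pried or lifted up (hinge above 0.1 rad) (value of joint plate above 0.1 rad).
It fails at once if the copper spool is moved more than 20 mm (distance of spool_a from where it was at the start of the episode above 0.02 m).
It fails at once if the silvery spool is moved more than 20 mm (distance of spool_b from where it was at the start of the episode above 0.02 m).
It fails at once if the brass die is moved more than 20 mm (distance of die from where it was at the start of the episode above 0.02 m).
It also fails if it takes over 72 s, if anything falls off the work surface, if the arm or the gripper's body presses on something with over 40 N, if the wrist force passes 120 N, or if a joint passes its speed limit or range.

## Working session

There is one attempt and no reset: what is moved stays moved. The work goes in short steps, each a Python script; the robot and the scene stay as the last script left them, time stands still between calls to the robot, and variables do not carry over. Pictures are saved under pics/ and viewed, about 8 in all and at most 12, crops included, and the job is handed in when it is done.

```bash
ls; mkdir -p pics; python3 - <<'E'
from rig import *
import cv2,numpy as np
for n in ("top","side"):
    p,d=camera(n); cv2.imwrite(f"pics/{n}0.png",p[:,:,::-1]); np.save(f"pics/{n}0.npy",d); q=camera_params(n); print(n,q)
print(sense())
E
```

```text
pics
top {'K': array([[526.80005534,   0.        , 276.09978794],
       [  0.        , 526.80005534, 208.68151117],
       [  0.        ,   0.        ,   1.        ]]), 'position': array([0.28616543, 0.12089908, 1.732986  ]), 'rotation': array([[ 0.0121839 , -0.9910223 ,  0.13314034],
       [-0.99985463, -0.01366285, -0.01020023],
       [ 0.01192773, -0.13299671, -0.9910447 ]])}
side {'K': array([[390.33409842,   0.        , 283.22538548],
       [  0.        , 390.33409842, 206.34523986],
       [  0.        ,   0.        ,   1.        ]]), 'position': array([ 0.28330098, -0.60980742,  0.71773245]), 'rotation': array([[ 0.93945245, -0.23412927,  0.25022507],
       [-0.34258265, -0.62434105,  0.70202236],
       [-0.0081382 , -0.74523939, -0.66674735]])}
{'time_s': 0.1, 'joint_pos': array([ 1.27910068,  0.46937555, -0.04858076,  1.53359194,  0.02409578,
        1.14098747, -0.08227401]), 'qd': array([-0.00072517, -0.00330284,  0.00087489, -0.00268485, -0.00329575,
       -0.00040639,  0.00039071]), 'joint_efforts': array([ 3.31376878e-04, -5.11518431e+01, -4.72070044e-02, -2.38391107e+01,
        1.07083825e-02,  4.39622003e-03, -1.48357367e-05]), 'position': array([ 0.1752137 , -0.65128956,  0.21704898]), 'tcp_rot': array([[-5.23625836e-04,  9.65656839e-01,  2.59820312e-01],
       [ 1.69806617e-03,  2.59820831e-01, -9.65655349e-01],
       [-9.99998421e-01, -6.44500071e-05, -1.77579811e-03]]), 'wrist_force': array([-0.62177756, -0.25129381, -0.19853201]), 'ft_torque': array([-0.02804438,  0.02048023,  0.02362488]), 'finger_gap': 0.08548992791758324}
```

View pics/top0.png

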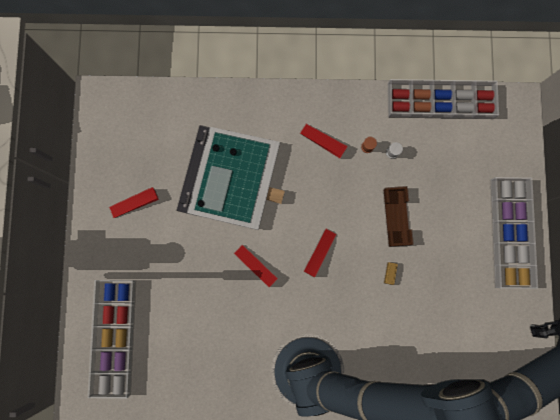

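View pics/side0.png

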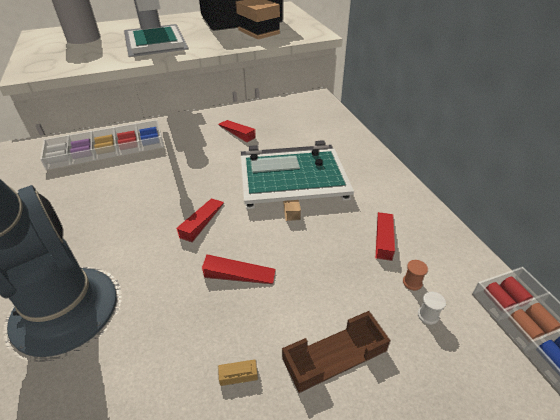

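Top view: the wedge tail is at (276,196), the plate's front edge runs (280,142) to (262,228), and the holder is at (397,217). The die is at (391,272), the spools at (370,145) and (396,150), and the red wedges are decoys. The side view shows the tail at (292,211) and the holder at (337,350). Next I'll measure them.

```bash
cat > h.py <<'E'
from rig import *
import numpy as np, cv2
def cloud(n):
    p,d=camera(n); return p,world(n,d)
def world(n,d):
    q=camera_params(n);K=q["K"];v,u=np.mgrid[:420,:560]
    c=np.stack([(u-K[0,2])/K[0,0]*d,(v-K[1,2])/K[1,1]*d,d],-1)
    W=c@q["rotation"].T+q["position"]; W[d<=0]=np.nan; return W
def mask(p,lo,hi,box):
    m=cv2.inRange(cv2.cvtColor(p,cv2.COLOR_RGB2HSV),lo,hi)
    o=np.zeros_like(m);x0,y0,x1,y1=box;o[y0:y1,x0:x1]=m[y0:y1,x0:x1]
    k,l,s,_=cv2.connectedComponentsWithStats(o)
    return l==1+np.argmax(s[1:,4])
def rect(P):
    (c,s,a)=cv2.minAreaRect((P[:,:2]*1000).astype(np.float32))
    b=cv2.boxPoints((c,s,a))/1000
    e=b[1]-b[0];f=b[2]-b[1]; L=e if np.hypot(*e)>np.hypot(*f) else f
    return np.array(c)/1000,np.sort(s)/1000,np.arctan2(L[1],L[0])
def down(yaw):  # jaws open along world direction yaw
    z=np.array([np.cos(yaw),np.sin(yaw),0]);x=np.array([0,0,-1.])
    return np.stack([x,np.cross(z,x),z],1)
E
python3 - <<'E'
from h import *
for n,bx in (("top",dict(tail=(262,180,296,215),holder=(375,178,420,255),die=(378,255,405,292))),
          ("side",dict(tail=(278,195,308,225),holder=(270,300,400,395),die=(210,350,265,390)))):
    p=cv2.imread(f"pics/{n}0.png")[:,:,::-1].copy();W=world(n,np.load(f"pics/{n}0.npy"))
    for k,(lo,hi) in dict(tail=((8,60,90),(22,255,255)),holder=((2,60,15),(20,255,140)),die=((15,90,90),(32,255,255))).items():
        m=mask(p,lo,hi,bx[k]);P=W[m];P=P[~np.isnan(P[:,0])]
        print(n,k,m.sum(),np.round(P.min(0),3),np.round(P.max(0),3),[np.round(x,3) for x in rect(P)])
        if k=="tail":
            T=P[P[:,2]>.024];print(" top:",np.round(T.min(0),3),np.round(T.max(0),3),[np.round(x,3) for x in rect(T)])
    # plate: white rim points in front
    h=cv2.cvtColor(p,cv2.COLOR_RGB2HSV)
    g=mask(p,(75,80,30),(100,255,200),(180,110,300,240) if n=="top" else (230,130,360,210))
    P=W[g];print(" mat",g.sum(),[np.round(x,3) for x in rect(P[~np.isnan(P[:,0])])],np.round(np.linalg.lstsq(np.c_[P[:,:2],np.ones(len(P))],P[:,2],rcond=None)[0],3))
    box=(180,110,300,240) if n=="top" else (230,130,365,215)
    w=(W[:,:,2]>.022)&(W[:,:,2]<.075)&(h[:,:,1]<40)&(h[:,:,2]>100);o=np.zeros_like(w);o[box[1]:box[3],box[0]:box[2]]=True
    P=W[w&o];print(" rim",len(P),np.round(cv2.boxPoints(cv2.minAreaRect((P[:,:2]*1000).astype(np.float32))),0).tolist(),P[:,2].min().round(3))
E
python3 - <<'E'
import cv2
a=cv2.imread('pics/top0.png')[120:290,170:330];b=cv2.imread('pics/side0.png')[130:230,225:365]
a=cv2.resize(a,(400,425),interpolation=2);b=cv2.resize(b,(400,286),interpolation=2)
import numpy as np
o=np.zeros((425,800,3),'uint8');o[:,:400]=a;o[:286,400:]=b;cv2.imwrite('pics/c1.png',o)
E
```

```text
top tail 187 [ 0.536  0.077 -0.005] [0.585 0.127 0.042] [array([0.561, 0.103]), array([0.041, 0.044]), np.float32(1.303)]
 top: [0.537 0.078 0.025] [0.584 0.127 0.042] [array([0.561, 0.103]), array([0.041, 0.044]), np.float32(1.305)]
top holder 1383 [ 0.399 -0.339 -0.01 ] [ 0.595 -0.252  0.05 ] [array([ 0.498, -0.296]), array([0.075, 0.193]), np.float32(0.078)]
top die 220 [ 0.276 -0.291  0.001] [ 0.347 -0.251  0.038] [array([ 0.311, -0.271]), array([0.031, 0.069]), np.float32(-0.186)]
 ** On entry to DLASCL parameter number  4 had an illegal value
 ** On entry to DLASCL parameter number  4 had an illegal valueTraceback (most recent call last):
  File "<stdin>", line 13, in <module>
    x, resids, rank, s = _umath_linalg.lstsq(a, b, rcond,
                         ~~~~~~~~~~~~~~~~~~~^^^^^^^^^^^^^
                                             signature=signature)
                                             ^^^^^^^^^^^^^^^^^^^^
    raise LinAlgError("SVD did not converge in Linear Least Squares")
numpy.linalg.LinAlgError: SVD did not converge in Linear Least Squares
```

View pics/c1.png

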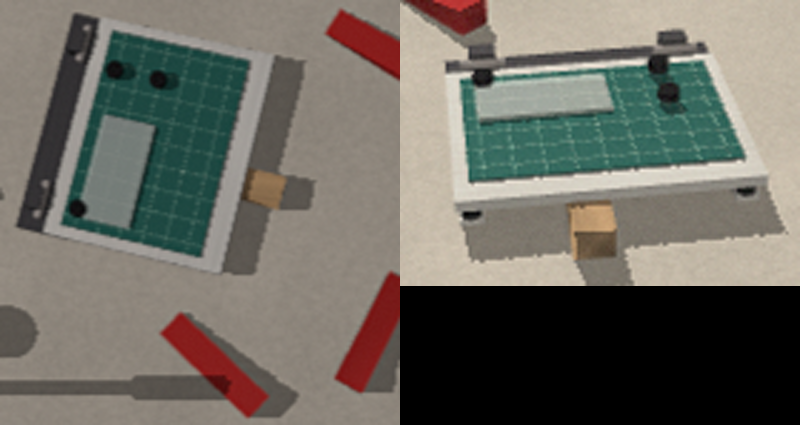

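The crop confirms a bare wooden tail at crop (265,188), with the front edge running (272,55) to (222,270). I'll fix the NaN problem and finish the plate and side measurements.

```bash
python3 - <<'E'
from h import *
S={}
for n,bx in (("top",dict(tail=(262,180,296,215))),
          ("side",dict(tail=(278,195,308,225),holder=(270,300,400,395)))):
    p=cv2.imread(f"pics/{n}0.png")[:,:,::-1].copy();W=world(n,np.load(f"pics/{n}0.npy"))
    C=dict(tail=((8,60,90),(22,255,255)),holder=((2,60,15),(20,255,140)))
    for k in bx:
        m=mask(p,*C[k],bx[k]);P=W[m];P=P[~np.isnan(P[:,0])]
        print(n,k,m.sum(),np.round(P.min(0),3),np.round(P.max(0),3),[np.round(x,3) for x in rect(P)])
        if k=="tail":
            print(np.round(cv2.boxPoints(cv2.minAreaRect((P[:,:2]*1000).astype(np.float32)))).tolist())
    g=mask(p,(70,60,20),(105,255,220),(180,110,300,240) if n=="top" else (230,130,360,210))
    P=W[g];P=P[~np.isnan(P[:,0])];print(" mat",[np.round(x,3) for x in rect(P)])
    a=np.linalg.lstsq(np.c_[P[:,:2],np.ones(len(P))],P[:,2],rcond=None)[0];print(" slope",np.hypot(*a[:2]),np.arctan2(a[1],a[0]))
    h=cv2.cvtColor(p,cv2.COLOR_RGB2HSV);x0,y0,x1,y1=(180,110,300,240) if n=="top" else (230,130,365,215)
    o=np.zeros((420,560),bool);o[y0:y1,x0:x1]=1
    P=W[o&(W[:,:,2]>.02)&(W[:,:,2]<.075)&(h[:,:,1]<45)&(h[:,:,2]>110)]
    print(" rim",len(P),np.round(cv2.boxPoints(cv2.minAreaRect((P[:,:2]*1000).astype(np.float32)))).tolist())
E
```

```text
top tail 187 [ 0.536  0.077 -0.005] [0.585 0.127 0.042] [array([0.561, 0.103]), array([0.041, 0.044]), np.float32(1.303)]
[[536.0, 87.0], [575.0, 77.0], [587.0, 119.0], [547.0, 130.0]]
 mat [array([0.62, 0.25]), array([0.188, 0.269]), np.float32(-0.224)]
 slope 0.0769600193205013 -1.80391237743889
 rim 2403 [[446.0, 161.0], [740.0, 94.0], [797.0, 343.0], [503.0, 411.0]]
side tail 312 [ 0.538  0.08  -0.002] [0.599 0.163 0.037] [array([0.568, 0.119]), array([0.047, 0.076]), np.float32(1.233)]
[[533.0, 91.0], [577.0, 76.0], [602.0, 147.0], [558.0, 163.0]]
side holder 4351 [ 0.4   -0.337 -0.003] [ 0.598 -0.228  0.043] [array([ 0.502, -0.283]), array([0.094, 0.201]), np.float32(0.076)]
 mat [array([0.622, 0.254]), array([0.196, 0.268]), np.float32(-0.231)]
 slope 0.07460281707830593 -1.7934104584954065
 rim 2229 [[447.0, 160.0], [740.0, 93.0], [801.0, 360.0], [508.0, 427.0]]
```

```bash
python3 - <<'E'
from h import *
yaw=1.29; u=np.array([np.cos(yaw),np.sin(yaw)]); g=np.array([.556,.082])+.020*u
R=down(yaw-np.pi/2)
for q in (np.r_[g,.2],np.r_[g,.027],np.r_[g-.125*u,.027]): print(np.round(inverse_kinematics(q,R),2))
print(np.round(inverse_kinematics(np.array([.498,-.296,.03]),down(.078-np.pi/2)),2))
movep(np.r_[g,.16],R); move_l(np.r_[g,.06],feed=.12)
print("touch",move_l(np.r_[g,.027],feed=.04,until_force=4)); s=sense();print(s["time_s"],s["position"],s["wrist_force"])
p,_=camera("side");t,_=camera("top")
o=np.hstack([cv2.resize(p[120:260,215:375],(400,350)),cv2.resize(t[120:260,210:370],(400,350))]);cv2.imwrite("pics/c2.png",o[:,:,::-1])
E
```

```text
[ 0.47  0.49 -0.98  1.77  0.45  1.13 -0.94]
[ 0.29  0.66 -0.74  1.91  0.61  0.81 -1.06]
[ 0.38  0.55 -0.54  2.02  0.44  0.69 -0.73]
[ 0.59  0.55 -0.17  1.92  0.14  0.69 -1.15]
touch False
5.0333 [0.56172605 0.10140008 0.02719676] [ 0.49604952 -0.48405196  0.31420924]
```

View pics/c2.png

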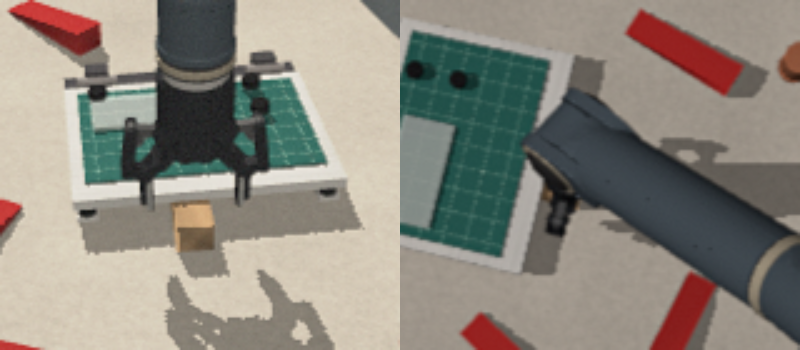

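The view seems to show the gripper higher than the sensed 27 mm: its shadow is detached and the fingertips are at crop (148,200) and (240,200). I'll look again before closing.

```bash
python3 - <<'E'
from h import *
s=sense();print(s["position"],s["tcp_rot"].round(3).tolist(),s["joint_pos"].round(3))
p,W=cloud("side")
q=camera_params("side")
for z in (.002,.015,.08,.13):
    for k in (-.05,0,.05):
        X=s["position"]*[1,1,0]+[0,0,z]+k*s["tcp_rot"][:,2]; c=q["rotation"].T@(X-q["position"]); v=q["K"]@c/c[2]; print(z,k,v[:2].round(),end=' ')
    print()
t,_=camera("top")
o=np.hstack([cv2.resize(p[120:260,215:375],(400,350)),cv2.resize(t[120:260,210:370],(400,350))]);cv2.imwrite("pics/c3.png",o[:,:,::-1])
dark=(p.max(2)<60); 
for r in range(180,216,3): 
    c=[int(x) for x in np.where(dark[r,255:330])[0]+255]; print(r,c[:1],c[-1:],W[r,c[0]].round(3) if c else '')
E
```

```text
[0.56174967 0.10130346 0.02729571] [[0.001, 0.277, 0.961], [0.0, 0.961, -0.277], [-1.0, 0.0, 0.001]] [ 0.359  0.701 -0.843  1.909  0.695  0.852 -1.133]
0.002 -0.05 [273. 216.] 0.002 0 [292. 215.] 0.002 0.05 [311. 214.] 
0.015 -0.05 [273. 213.] 0.015 0 [292. 212.] 0.015 0.05 [311. 211.] 
0.08 -0.05 [273. 194.] 0.08 0 [292. 193.] 0.08 0.05 [312. 192.] 
0.13 -0.05 [272. 178.] 0.13 0 [292. 177.] 0.13 0.05 [313. 176.] 
180 [264] [321] [0.493 0.117 0.13 ]
183 [264] [321] [0.491 0.11  0.126]
186 [264] [322] [0.491 0.111 0.116]
189 [264] [315] [0.49  0.109 0.108]
192 [271] [314] [0.506 0.104 0.098]
195 [271] [314] [0.507 0.109 0.083]
198 [272] [313] [0.51  0.11  0.072]
201 [272] [272] [0.51  0.112 0.06 ]
204 [] [] 
207 [] [] 
210 [] [] 
213 [] []
```

View pics/c3.png

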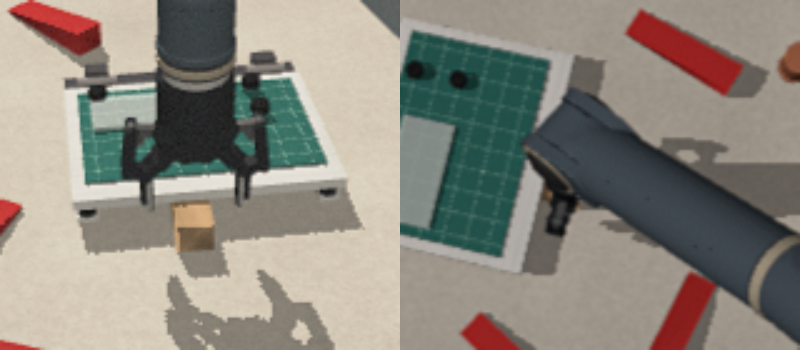

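Depth puts the fingertips at z≈0.055, while the reported TCP implies about 0.015. I'll check whether the image is stale or the reported height is off.

```bash
cat >> h.py <<'E'
def tipz():
    s=sense();p,W=cloud("side");c=s["position"];z=s["tcp_rot"][:,2]
    D=W-c; a=D@z; b=D@np.cross(z,[0,0,1])
    m=(abs(abs(a)-.045)<.02)&(abs(b)<.03)&(p.max(2)<75)&(W[:,:,2]>.0)
    Z=np.sort(W[m][:,2]); return s["position"][2],Z[:4].round(3),len(Z)
E
python3 - <<'E'
from h import *
print(tipz());sleep(.5);print(tipz())
P=sense()["position"]
move_l(np.r_[P[:2],.06],feed=.1);print(tipz());sleep(.3);print(tipz(),sense()["finger_gap"])
E
```

```text
(np.float64(0.027252016018656462), array([0.054, 0.058, 0.06 , 0.06 ]), 1151)
(np.float64(0.02697006953120233), array([0.053, 0.056, 0.061, 0.062]), 1138)
(np.float64(0.06086050302099409), array([0.092, 0.094, 0.097, 0.097]), 1237)
(np.float64(0.05961301288316736), array([0.085, 0.089, 0.092, 0.094]), 1267) 0.08523524633086962
```

```bash
python3 - <<'E'
from h import *
s=sense();c=s["position"];z=s["tcp_rot"][:,2];n=np.cross(z,[0,0,1])
p,W=cloud("side");D=W-c;a=D@z;b=D@n
m=(p.max(2)<90)&(abs(a)<.09)&(abs(b)<.08)&(W[:,:,2]>.075)&(W[:,:,2]<.2)
for h0 in np.arange(.08,.2,.01):
    k=m&(abs(W[:,:,2]-h0)<.005); 
    if k.sum()>3:print(h0.round(3),k.sum(),"a",a[k].min().round(3),a[k].max().round(3),"b",b[k].min().round(3),b[k].max().round(3))
for zz in (.03,.0,-.008): print(zz,inverse_kinematics(np.r_[c[:2],zz],s["tcp_rot"]) is not None)
move_l(np.r_[c[:2],.03],feed=.1); print("hit",move_l(np.r_[c[:2],.0],feed=.03,until_force=4)); print(sense()["position"],sense()["wrist_force"],tipz())
p,_=camera("side");cv2.imwrite("pics/c4.png",cv2.resize(p[120:260,215:375],(640,560))[:,:,::-1])
E
```

```text
0.09 5 a -0.051 0.044 b -0.008 0.011
0.1 25 a -0.054 0.057 b -0.009 0.011
0.11 23 a -0.055 0.056 b -0.006 0.01
0.12 22 a -0.053 0.056 b -0.001 0.012
0.13 58 a -0.07 0.072 b -0.011 0.014
0.14 141 a -0.072 0.074 b -0.01 0.016
0.15 168 a -0.072 0.074 b -0.016 0.02
0.16 130 a -0.071 0.07 b -0.011 0.02
0.17 148 a -0.069 0.07 b 0.002 0.022
0.18 216 a -0.068 0.069 b -0.008 0.022
0.19 130 a -0.065 0.069 b -0.013 0.015
0.03 True
0.0 True
-0.008 True
hit False
[5.61516632e-01 1.01293219e-01 1.94155090e-04] [ 0.03888681 -0.74418174 -0.26244483] (np.float64(0.00019415509021666194), array([0.029, 0.031, 0.034, 0.035]), 1063)
```

View pics/c4.png

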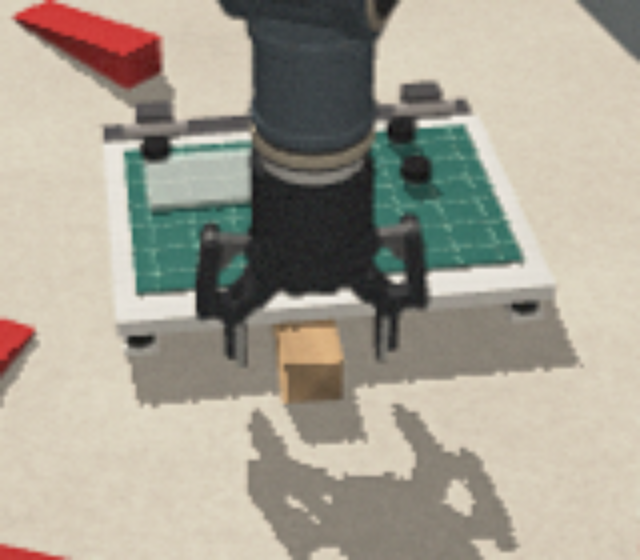

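The gripper really is about 38 mm higher than reported, though x and y agree. I'll touch the bench gently to calibrate z.

```bash
python3 - <<'E'
from h import *
c=sense()["position"]
try:
    print("hit",move_l(np.r_[c[:2],-.045],feed=.015,until_force=3)); 
except Unreachable as e: print("unreach",e)
s=sense();print(s["time_s"],s["position"],s["wrist_force"],tipz())
E
```

```text
hit True
10.2 [ 0.56146765  0.10123925 -0.02636412] [-1.21043601 -1.05788677  4.7167646 ] (np.float64(-0.02636411605536962), array([0.   , 0.   , 0.001, 0.002]), 991)
```

```bash
cat >> h.py <<'E'
def hinge():
    r=[]
    for n,b in (("top",(180,110,300,240)),("side",(215,120,375,215))):
        p,W=cloud(n);g=mask(p,(70,60,20),(105,255,220),b)&(W[:,:,2]>.015)&(W[:,:,2]<.08)
        P=W[g];x=(P[:,:2]-[.593,.1275])@[np.cos(1.347),np.sin(1.347)]
        f=np.polyfit(x,P[:,2],1);r+=[f[0].round(4),f[1].round(4)]
    return r
E
python3 - <<'E'
from h import *
c=sense()["position"]
move_l(np.r_[c[:2],-.0165],feed=.03)
command_gripper(.02,80); s=sense();print("gap",s["finger_gap"],s["wrist_force"],s["ft_torque"].round(2),hinge())
u=np.array([np.cos(1.29),np.sin(1.29),0]);c0=np.r_[c[:2],-.0165]
for i in range(1,4):
    move_l(c0-.01*i*u,feed=.03);f=sense()["wrist_force"];sleep(.5);s=sense();print(i,s["time_s"],s["position"].round(4),f.round(1),s["wrist_force"].round(1),s["finger_gap"].round(4),hinge())
E
```

```text
gap 0.03961186671435045 [-4.02291546 -1.70608674 13.79997125] [-0.18  0.84  0.21] [np.float64(-0.0756), np.float64(0.0409), np.float64(-0.0731), np.float64(0.041)]Traceback (most recent call last):
  File "<stdin>", line 7, in <module>
AttributeError: 'float' object has no attribute 'round'
```

```bash
python3 - <<'E'
from h import *
u=np.array([np.cos(1.29),np.sin(1.29),0]);c0=np.r_[.5615,.10125,-.0160]
s=sense();print(s["time_s"],s["position"].round(4),s["wrist_force"].round(1),hinge())
for i in (2,3):
    move_l(c0-.01*i*u,feed=.03);f=sense()["wrist_force"];sleep(.5);s=sense();print(i,s["time_s"],s["position"].round(4),f.round(1),s["wrist_force"].round(1),s["finger_gap"],hinge())
E
```

```text
12.325 [ 0.5612  0.0988 -0.0144] [ 4.  11.5  2.5] [np.float64(-0.0727), np.float64(0.0403), np.float64(-0.0718), np.float64(0.0406)]
2 13.4083 [ 0.5581  0.0887 -0.0144] [ 3.1 11.2 -0.2] [ 4.1 10.8 -0.8] 0.03913952892716729 [np.float64(-0.0661), np.float64(0.0383), np.float64(-0.0631), np.float64(0.0386)]
3 14.4917 [ 0.5553  0.0791 -0.0145] [ 2.8 10.9 -0.1] [ 3.3 11.7 -1.1] 0.039193830592537164 [np.float64(-0.0571), np.float64(0.0366), np.float64(-0.0558), np.float64(0.0367)]
```

```bash
python3 - <<'E'
from h import *
u=np.array([np.cos(1.29),np.sin(1.29),0]);c0=np.r_[.5615,.10125,-.0160]
for i in range(4,10):
    move_l(c0-.01*i*u,feed=.03);sleep(.5);s=sense();print(i,s["time_s"],s["position"].round(4),s["wrist_force"].round(1),round(s["finger_gap"],4),hinge())
p,_=camera("side");t,_=camera("top")
o=np.hstack([cv2.resize(p[120:260,215:375],(400,350)),cv2.resize(t[120:260,210:370],(400,350))]);cv2.imwrite("pics/c5.png",o[:,:,::-1])
E
```

```text
4 15.575 [ 0.5524  0.0694 -0.0145] [ 3.1 11.2  1. ] 0.0389 [np.float64(-0.0484), np.float64(0.0343), np.float64(-0.0467), np.float64(0.0346)]
5 16.6583 [ 0.5496  0.0598 -0.0145] [ 3.1 11.4  0.4] 0.0387 [np.float64(-0.0379), np.float64(0.0322), np.float64(-0.0386), np.float64(0.0327)]
6 17.7417 [ 0.5469  0.0502 -0.0145] [ 3.  11.1  1.7] 0.0393 [np.float64(-0.0308), np.float64(0.0305), np.float64(-0.0299), np.float64(0.0307)]
7 18.825 [ 0.5442  0.0406 -0.0145] [ 2.7 12.2  0.9] 0.039 [np.float64(-0.0237), np.float64(0.0287), np.float64(-0.0216), np.float64(0.0288)]
8 19.9083 [ 0.5414  0.0311 -0.0145] [ 2.6 11.7  0.8] 0.0391 [np.float64(-0.0139), np.float64(0.0268), np.float64(-0.0163), np.float64(0.0271)]
9 20.9917 [ 0.5387  0.0215 -0.0145] [ 2.4 11.4  0.9] 0.039 [np.float64(-0.0096), np.float64(0.0252), np.float64(-0.0084), np.float64(0.0252)]
```

View pics/c5.png

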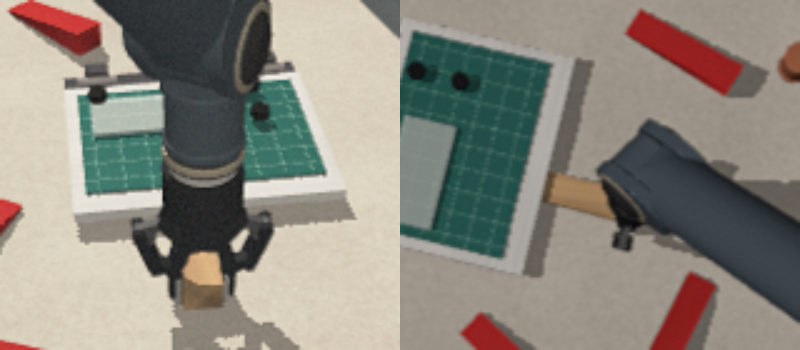

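```bash
python3 - <<'E'
from h import *
u=np.array([np.cos(1.29),np.sin(1.29),0]);c0=np.r_[.5615,.10125,-.0160]
for i in range(10,13):
    move_l(c0-.01*i*u,feed=.03);sleep(.5);s=sense();print(i,s["time_s"],s["position"].round(4),s["wrist_force"].round(1),round(s["finger_gap"],4),hinge())
command_gripper(.065); sleep(.3); P=s["position"]; move_l(np.r_[P[:2],.07],feed=.15)
command_gripper(.085); movep([.50,-.17,.10],down(.078-np.pi/2))
s=sense();print(s["time_s"],s["position"],hinge())
for n,b in (("top",(262,170,335,230)),("side",(250,190,330,280))):
    p,W=cloud(n);cv2.imwrite(f"pics/{n}6.png",p[:,:,::-1]);np.save(f"pics/{n}6.npy",W)
    m=mask(p,(8,60,70),(22,255,255),b);P=W[m];P=P[P[:,2]==P[:,2]];print(n,m.sum(),np.round(P.max(0),3),[np.round(x,3) for x in rect(P)],np.round(cv2.boxPoints(cv2.minAreaRect((P[:,:2]*1000).astype(np.float32)))).tolist())
E
```

```text
10 22.175 [ 0.536   0.0119 -0.0145] [ 2.3 11.6  0.7] 0.0393 [np.float64(-0.0004), np.float64(0.0233), np.float64(0.0016), np.float64(0.0231)]
11 23.2583 [ 0.5331 -0.0007 -0.0144] [1.2 5.1 6.2] 0.0391 [np.float64(-0.0006), np.float64(0.023), np.float64(0.0028), np.float64(0.0226)]
12 24.3417 [ 0.5305 -0.0111 -0.0144] [0.9 3.6 6.8] 0.039 [np.float64(0.0025), np.float64(0.0227), np.float64(0.0013), np.float64(0.0227)]
26.8833 [ 0.50006906 -0.16940347  0.10003927] [np.float64(0.0028), np.float64(0.0226), np.float64(-0.0), np.float64(0.0227)]
top 641 [0.582 0.127 0.044] [array([0.545, 0.046]), array([0.042, 0.163]), np.float32(1.307)] [[503.0, -28.0], [543.0, -39.0], [586.0, 119.0], [546.0, 130.0]]
side 425 [0.571 0.139 0.201] [array([0.533, 0.004]), array([0.041, 0.272]), np.float32(1.3)] [[477.0, -121.0], [516.0, -132.0], [589.0, 130.0], [549.0, 141.0]]
```

View pics/top6.png

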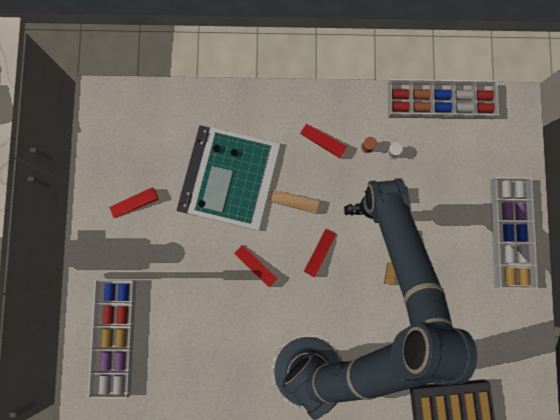

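The plate is down with slope ≈0. The wedge lies free at (272–319, 190–212), its tip about 9 mm in front of the edge. Now I'll regrasp it at the middle.

```bash
python3 - <<'E'
from h import *
y=1.307;u=np.array([np.cos(y),np.sin(y)]);g=np.array([.545,.046])-.008*u
R=down(y-np.pi/2)
movep(np.r_[g,.08],R); print("hit",move_l(np.r_[g,-.0140],feed=.06,until_force=5))
command_gripper(.02,50);s=sense();print(s["time_s"],s["position"],s["finger_gap"],s["wrist_force"].round(1),s["ft_torque"].round(2))
move_l(np.r_[g,.10],feed=.12);s=sense();print(s["time_s"],s["finger_gap"],s["wrist_force"].round(1))
h=np.array([.498,-.296]);uh=np.array([np.cos(.078),np.sin(.078)])
movep(np.r_[h-.008*uh,.10],down(.078-np.pi/2));sleep(.2);s=sense();print(s["time_s"],s["position"],s["finger_gap"])
p,W=cloud("side");t,T=cloud("top")
cv2.imwrite("pics/c7.png",np.hstack([cv2.resize(p[220:410,230:440],(400,362)),cv2.resize(t[150:300,330:480],(400,362))])[:,:,::-1])
E
```

```text
hit False
30.1417 [ 0.54333163  0.03841086 -0.01366685] 0.039006386061152316 [ 0.3 -0.1  3.7] [-0.01 -0.02  0.11]
31.2417 0.03913061682088272 [-0.5  0.3 -1.6]
32.725 [ 0.49081319 -0.294948    0.1000462 ] 0.03898833855213637
```

View pics/c7.png

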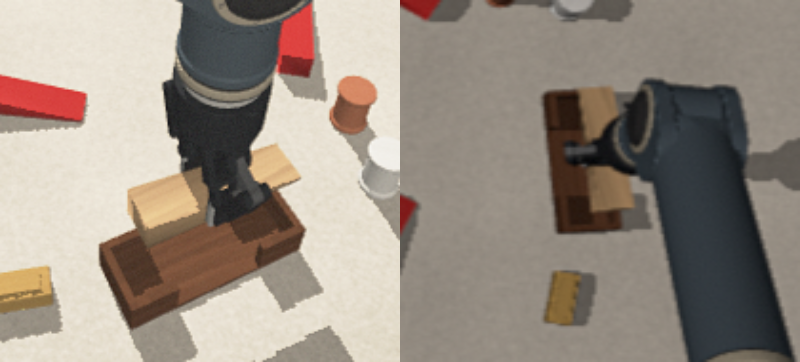

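The wedge is held level above the holder; top-view parallax shifts it right of the pocket. I'll check its xy by depth, then lower with a force guard.

```bash
python3 - <<'E'
from h import *
for n,b in (("top",(375,170,430,240)),("side",(290,290,390,350))):
    p,W=cloud(n);m=mask(p,(8,60,90),(22,255,255),b);P=W[m];P=P[(P[:,2]>.09)]
    print(n,len(P),P.min(0).round(3),P.max(0).round(3),[np.round(x,3) for x in rect(P)],np.round(cv2.boxPoints(cv2.minAreaRect((P[:,:2]*1000).astype(np.float32)))).tolist())
p,W=cloud("top");m=mask(p,(2,60,15),(20,255,110),(375,178,420,255));P=W[m];P=P[P[:,2]<.06];print("holder",P.min(0).round(3),P.max(0).round(3))
E
```

```text
top 261 [ 0.42  -0.324  0.11 ] [ 0.474 -0.28   0.157] [array([ 0.449, -0.302]), array([0.041, 0.054]), np.float32(0.079)] [[420.0, -284.0], [423.0, -325.0], [477.0, -320.0], [474.0, -279.0]]
side 1662 [ 0.421 -0.359  0.112] [ 0.583 -0.269  0.232] [array([ 0.505, -0.317]), array([0.085, 0.161]), np.float32(0.086)] [[421.0, -281.0], [428.0, -366.0], [589.0, -352.0], [582.0, -268.0]]
holder [ 0.399 -0.365 -0.006] [ 0.591 -0.252  0.053]
```

```bash
python3 - <<'E'
from h import *
h=np.array([.4955,-.2952])-.008*np.array([np.cos(.078),np.sin(.078)])
move_l(np.r_[h,.045],feed=.12);print("hit1",move_l(np.r_[h,.006],feed=.06,until_force=6))
print("hit2",move_l(np.r_[h,-.012],feed=.02,until_force=3));s=sense();print(s["time_s"],s["position"],s["wrist_force"].round(1))
command_gripper(.075);sleep(.2);z=s["position"][2]
move_l(np.r_[h,z+.09],feed=.12);movep([.42,-.08,.15],down(-.8));s=sense();print(s["time_s"],s["finger_gap"])
for n,b in (("top",(375,170,425,255)),("side",(270,300,400,395))):
    p,W=cloud(n);m=mask(p,(8,60,90),(22,255,255),b);P=W[m];P=P[P[:,2]<.06];cv2.imwrite(f"pics/{n}8.png",p[:,:,::-1])
    print(n,len(P),P.max(0).round(3),[np.round(x,3) for x in rect(P)],np.polyfit((P[:,0]-.498),P[:,2],1).round(3))
    if n=="top": o=cv2.resize(p[150:290,350:450],(400,560))
    else: o=np.hstack([o,cv2.resize(p[270:410,250:350+50],(400,560))])
cv2.imwrite("pics/c8.png",o[:,:,::-1]);print(hinge())
E
```

```text
hit1 False
hit2 True
35.0583 [ 0.48739398 -0.29581622 -0.00765739] [-1.1  0.5  4.4]
37.5417 0.07467185611403322
top 513 [ 0.581 -0.274  0.049] [array([ 0.5  , -0.298]), array([0.043, 0.162]), np.float32(0.082)] [-0.173  0.026]
side 2334 [ 0.599 -0.227  0.044] [array([ 0.511, -0.282]), array([0.092, 0.186]), np.float32(0.1)] [-0.065  0.027]
[np.float64(0.0022), np.float64(0.0228), np.float64(0.0015), np.float64(0.0227)]
```

View pics/c8.png

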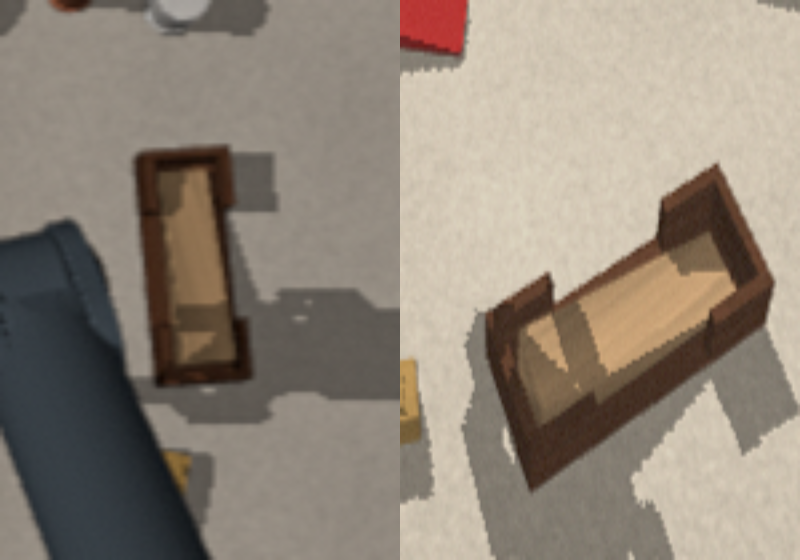

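The wedge sits in the pocket (top crop x 160–235, y 165–365), flat and centred to within about 3 mm. The arm is clear, so I'm handing in.

```bash
python3 -c "
from rig import *
finish_job();print(sense()['time_s'])"
```

```text
the job is handed in; nothing more can be done
the job is handed in; nothing more can be done
```

The wedge is out from under the plate and lying flat in its holder, and I handed the job in at about 38 s of the 72 s allowed. `finish_job` reports no verdict, so the results below are my own measurements.

**Plate:** I took the wedge by its tail and drew it out in 12 tugs of about 10 mm, each followed by a 0.5 s pause. The measured hinge angle stepped down from about 0.075 rad. It paused at about 0.056 and 0.048 rad, then at 0.030, 0.023 and 0.015 rad, and finished at about 0 (±0.003 rad noise).

**Wedge released:** I opened the fingers with the wedge flat on the bench and its tip about 9 mm in front of the plate's edge. I then regripped it near the middle, 8 mm towards the tail.

**Holder:** The last top view put the wedge centre about 3 mm from the pocket's middle and its yaw within 0.01 rad. The height and slope of its top face match a wedge lying flat on the pocket floor. The gripper is open and clear of everything, and no move went near the spools or die. I did not re-measure their positions at the end.

**Checks that disagreed:**
- **Tool height:** The reported height was about 38 mm too low compared with the images. I confirmed this with a gentle touch on the bench and corrected for it; x and y agreed.
- **Arm lag:** Under the drag load the arm trailed its commanded position by about 7 mm, which did no harm.
- **Side-camera mask:** It mixed holder pixels with the wedge in the final check, so I relied on the top view and the picture.

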